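# Load the sample carrier and hold it level off the kitchen scale

## Robot

A 6-joint arm with a two-finger parallel gripper is mounted at the origin on the work surface. World frame = base frame: x ahead of the robot, y to its left, z up, the work surface at z = 0. Lengths are in mm, angles in rad, forces in N, time in s.
With the tool pointing down it reaches from about 350 to 875 mm from the base axis. Payload 15.5 kg.
Tool frame: the origin (TCP) lies midway between the tips of the shut fingers; the grasp point (between the pads) lies 19 mm behind it (manip.grip_point_offset is the distance from the TCP to the grasp point, in mm); z points along the fingers, x is the direction in which the jaws open and shut, and the axes are right-handed (so a half turn about z gives the same grasp; the last joint's range is limited). The gripper opens to 85 mm and grips with 20 to 120 N. Pads are 22 mm wide; open, the fingers measure 114 mm over their backs; the gripper's body (76 mm by 85 mm) begins 54 mm behind the grasp point. The pads swing forward as they close: fully open they stand 13 mm farther back than shut.
Start: joints at [1.113, 0.494, 1.345, -0, 1.302, -0.096], TCP at [221.219, 584.541, 231.277] pointing down, gripper open.
Joint ranges: [-2.91, 2.91], [-0.82, 2.16], [0.22, 2.67], [-1.22, 4.37], [0.12, 2.79], [-3.08, 3.08]. Speed limits (rad/s): [1.89, 1.89, 2.57, 3.01, 3.01, 3.01].

## Interface

Orientations are given as a unit quaternion [w, x, y, z].
In Python, from rig import manip, release, clamp, kinematics, optics, ticket, current_t, current_joints, current_qd, current_joint_efforts, current_eef_pos, current_ee_rot, current_wrist_force, current_ft_torque, current_width gives the robot as it stands. Calls block until the motion is done:
- manip.reach(position, orientation): joint-space move of the TCP to a pose.
- manip.move_straight(position, max_speed=150, rotation=None, f_stop=None): straight line of the TCP; rotation=None keeps the orientation; max_speed is the mean speed in mm/s. With f_stop (N) it stops when the force on the tool has changed by that much, and returns True; else False.
- manip.set_joints(angles): joint-space move.
- release() and clamp(): open the fingers fully, or close them until they stop; the grip force is fixed at half the most.
- manip.hold(seconds).
- kinematics.ik(position, orientation): joint angles nearest the present ones, or None.
- optics.snapshot(name): name is "side" or "top" or "wrist"; returns a dict with "pixels" (420x560x3 uint8, blue, green, red), "depth" (420x560 float32, mm along the optical axis (not along the pixel's ray), 0 where there is no reading), "fov_y" (degrees; the focal length in pixels is half the picture's height over the tangent of half this angle, whatever the lens; pixels are square), "cx", "cy" (the principal point, pixels), "origin" and "attitude" of the camera in the world; the wrist camera has in their place "T_tool_cam" (4x4, takes a point from camera to tool coordinates, whose origin is the TCP and whose axes are the tool frame's). Camera axes: x right, y up, looking along -z (the intrinsics and any distortion apply to the point x, -y, -z); pixel columns grow to the right and rows downward; lengths in mm; the calibration is good to about 2 mm. A picture is of the moment at which its call begins: read the wrist's pose just before it.
A pose or a line that the arm cannot do raises manip.MotionError and nothing moves.
- ticket.close_job(): hands the job in, once; it reports no verdict.
Readings, each from a call of its own:
- current_t(): time.
- current_joints(): joint angles.
- current_qd(): joint speeds.
- current_joint_efforts(): joint torques, N m.
- current_eef_pos(): TCP position.
- current_ee_rot(): TCP orientation.
- current_wrist_force(): force on the tool from outside, world axes, zero at the start.
- current_ft_torque(): the same for the moment, N m.
- current_width(): finger opening in mm.
Only numpy, scipy, OpenCV 4.12 (cv2) and the standard library are available. Lean on these libraries where they do the work, as an engineer would, in place of code of your own. Each camera call takes 0.05 s, during which the arm holds its last target. There are 200 camera calls.

## Task

Put the green sample disc, flat and centred, on the free cork-topped post of the carrier that stands on the kitchen scale, and let go of it. Then take the carrier by its orange grip bar and lift it, level and with both discs still on their posts, until it is about 10 cm clear of the scale so the scale can be zeroed; finish while still holding it there, steady and level. Do not drop or throw the disc, and leave the rust-brown disc, jug, wooden box and spoon where they are.

Things in the scene. Friction and masses are not known exactly. Their poses are not given: they have to be found in the camera images.
- green_disc: Green speckled pressed-pulp disc, stiff, 50 mm in diameter, 16 mm thick, about 35 g, lying flat on the table. Origin: centre of its underside; z up along its axis.
- rust_disc: Rust-brown disc of the same size as the green one, lying flat on the table beside it (they may have swapped places). A bystander. Origin: centre of its underside.
- blue_disc: Blue disc of the same size, lying loose and flat on the carrier's used post; it must stay there. Origin: centre of its underside.
- carrier: Loose sample carrier, about 0.32 kg (up to 30 % more or less), standing on the scale at any yaw. Plywood base 210 mm (x) by 80 mm (y), 8 mm thick. On its x axis stand two posts, at x = +80 mm (free) and x = -80 mm (used); in the middle a thin metal stem (12 mm diameter) carries the orange grip bar. Balanced about the bar when both discs are on. Origin: centre of the base's underside, z up.
- free_post (a point): Centre of the top of the carrier's free post, 40 mm above the base's underside: a flat cork cap 32 mm in diameter and 8 mm thick, with no rim, on a 16 mm metal rod.
- used_post (a point): Centre of the top of the carrier's other post, of the same shape, which carries the blue disc.
- grip (a point): Centre of the carrier's orange grip bar: 44 mm long along the carrier's x, 18 mm wide (y), 24 mm high; its top is 96 mm above the base's underside and 12 mm above this point. Pinch it across its 18 mm width from above.
- scale: White kitchen scale, fixed, 220 mm (x) by 200 mm (y), flat top 20 mm above the table; the weighing plate does not give. A grey line and a dark display lie on its +y side. Origin: on the table under the centre of the weighing plate, z up (the housing reaches y from -85 to +115 mm).
- jug: Clear plastic measuring mug, 100 mm in diameter, 115 mm high, with a handle. A bystander. Origin: centre of its underside.
- wood_box: Small open plywood box, 110 by 130 mm, 45 mm high. A bystander. Origin: centre of its underside.
- spoon: Wooden stirring spoon, 180 mm long, lying on the table beyond the scale. A bystander. Origin: on its underside.
There are look-alikes about, which are no part of the job. What is meant by the blue_disc is not black, and is the larger of those in its own colour. What is shaped like the carrier but black is not meant.

How it is judged:
By the outcome, as a careful person would: the job done as asked, in the order asked, and still so for the second after the job is handed in, while the arm keeps its last pose, push and grip.
It also fails if it takes over 54 s, if anything falls off the work surface, if the arm or the gripper's body presses on something with over 40 N, if the wrist force passes 120 N, or if a joint passes its speed limit or range.

## Working session

There is one attempt and no reset: what is moved stays moved. The work goes in short steps, each a Python script; the robot and the scene stay as the last script left them, time stands still between calls to the robot, and variables do not carry over. Pictures are saved under pics/ and viewed, about 8 in all and at most 12, crops included, and the job is handed in when it is done.

```bash
ls; mkdir -p pics; cat > h.py <<'E'
import numpy as np, cv2, pickle
from scipy.spatial.transform import Rotation as R
from rig import *
def q2R(q): return R.from_quat([q[1],q[2],q[3],q[0]]).as_matrix()
def snap(name):
    p=current_eef_pos(); q=current_ee_rot(); s=optics.snapshot(name)
    if name=="wrist":
        T=np.eye(4); T[:3,:3]=q2R(q); T[:3,3]=p; s["T"]=T@np.array(s["T_tool_cam"])
    else:
        T=np.eye(4); a=np.array(s["attitude"]); T[:3,:3]=a if a.shape==(3,3) else q2R(a); T[:3,3]=s["origin"]; s["T"]=T
    return s
def cloud(s):
    d=s["depth"]; h,w=d.shape; f=h/2/np.tan(np.radians(s["fov_y"])/2)
    v,u=np.mgrid[:h,:w]
    P=np.stack([(u-s["cx"])/f*d,-(v-s["cy"])/f*d,-d],-1)
    W=P@s["T"][:3,:3].T+s["T"][:3,3]; W[d==0]=np.nan
    return W
E
python3 - <<'E'
from h import *
for n in ("top","side"):
    s=snap(n); print(n,{k:v for k,v in s.items() if k not in("pixels","depth","T")}, (s["depth"]==0).mean())
    cv2.imwrite(f"pics/{n}0.png",s["pixels"]); pickle.dump(s,open(f"{n}0.pkl","wb"))
print(current_t(),current_ee_rot(),manip.grip_point_offset,current_width())
E
```

```text
pics
top {'fov_y': 57.508902579624916, 'cx': 274.2220065548859, 'cy': 210.1837329441036, 'origin': array([ 383.90355984,   63.81978985, 1165.79375371]), 'attitude': array([ 0.71095013,  0.0472516 , -0.03723238, -0.70066465])} 0.004043367346938775
side {'fov_y': 52.72099463813732, 'cx': 277.46843301125375, 'cy': 215.48092422819732, 'origin': array([ -15.13171277, -643.36986212,  640.00796536]), 'attitude': array([ 0.83198128,  0.46994802, -0.14559779, -0.25643185])} 0.004005102040816327
0.1 [ 2.72896887e-04  8.22779082e-01  5.68361060e-01 -4.61801681e-04] 18.700000000000003 85.01658548194246
```

View pics/top0.png

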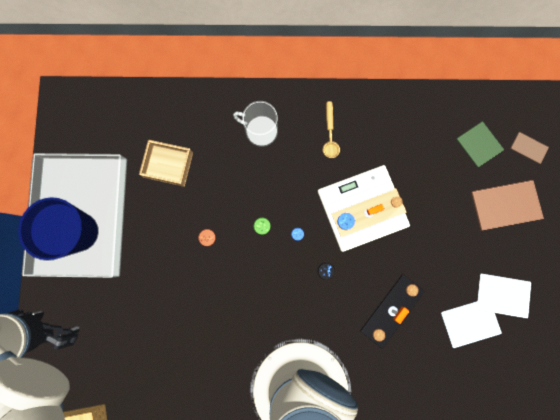

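View pics/side0.png

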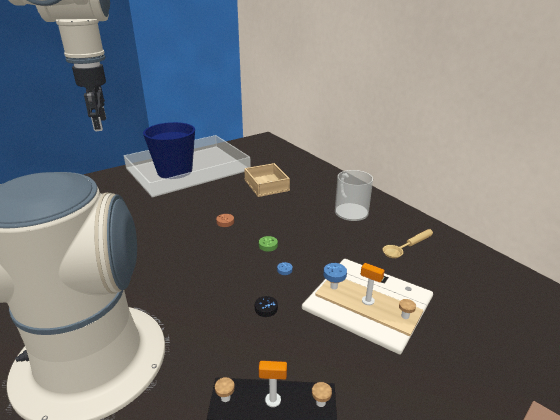

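The top view shows the green disc at (262,226) and the rust disc at (207,237). The plywood carrier on the scale has its bar at (375,210), the large blue disc on its used post at (346,221) and the free cork post at (397,202). The look-alikes are a small blue disc (298,234), a black disc (326,270) and a black carrier (393,312). None of these is on the scale and their size or colour is wrong.

```bash
python3 - <<'E'
from h import *
def rep(n,lab,m,W):
    k,L,st,c=cv2.connectedComponentsWithStats(m.astype(np.uint8))
    for i in range(1,k):
        if st[i,4]<15: continue
        P=W[(L==i)]; P=P[~np.isnan(P[:,0])]
        zt=np.percentile(P[:,2],90); T=P[P[:,2]>zt-5]
        if not(-300<T[:,1].mean()<450) : continue
        print(n,lab,"px",c[i].round(),st[i,4],"ztop %.1f"%zt,"mid",((T.min(0)+T.max(0))/2).round(1),"mean",T.mean(0).round(1),"ext",np.ptp(T,0).round(0))
for n in("top","side"):
    s=pickle.load(open(n+"0.pkl","rb")); W=cloud(s)
    hsv=cv2.cvtColor(s["pixels"],cv2.COLOR_BGR2HSV); h,S,V=[hsv[...,i] for i in range(3)]
    rep(n,"green",(h>40)&(h<80)&(S>120)&(V>80)&(W[...,2]<60),W)
    rep(n,"blue",(h>98)&(h<118)&(S>120)&(V>110)&(W[...,2]<120)&(W[...,0]>300),W)
    rep(n,"orange",(h>5)&(h<16)&(S>215)&(V>150)&(W[...,0]>200)&(W[...,0]<600),W)
    rep(n,"z>50 ",(W[...,2]>50)&(W[...,2]<150)&(W[...,0]>400)&(W[...,0]<600)&(W[...,1]<30)&(W[...,1]>-200),W)
    rep(n,"z13-60 tbl",(W[...,2]>10)&(W[...,2]<30)&(W[...,0]>300)&(W[...,0]<430)&(W[...,1]>50)&(W[...,1]<350),W)
s=pickle.load(open("top0.pkl","rb"))["pixels"]
cv2.imwrite("pics/crop.png",cv2.resize(s[160:290,190:420],None,fx=3.4,fy=3.4,interpolation=2))
E
```

```text
top green px [261. 225.] 154 ztop 19.3 mid [473.3 117.3  18.3] mean [474.4 118.4  17.2] ext [48. 48.  8.]
top blue px [346. 221.] 178 ztop 79.3 mid [ 486.6 -123.3   77.9] mean [ 486.8 -124.6   77. ] ext [40. 43.  7.]
top blue px [297. 234.] 127 ztop 14.9 mid [449.7  10.1  13.7] mean [450.1   9.6  12.9] ext [33. 33.  7.]
top blue px [329. 270.] 27 ztop 18.9 mid [342.7 -85.1  18.5] mean [344.9 -83.5  17.2] ext [29. 10.  8.]
top orange px [398. 314.] 23 ztop 95.7 mid [ 231.6 -263.9   94.5] mean [ 230.8 -261.5   94.5] ext [34. 23.  7.]
top z>50  px [371. 211.] 62 ztop 119.2 mid [ 512.4 -189.2  117.7] mean [ 512.1 -189.5  117. ] ext [20. 21.  6.]
top z>50  px [346. 221.] 247 ztop 79.3 mid [ 486.4 -126.1   78. ] mean [ 486.4 -126.    77. ] ext [46. 49.  7.]
top z13-60 tbl px [207. 242.] 74 ztop 19.7 mid [421.4 282.8  18.5] mean [422.5 282.2  17.6] ext [15. 45.  7.]
side green px [268. 244.] 170 ztop 17.5 mid [474.8 119.   16.1] mean [472.9 114.6  16. ] ext [48. 49.  7.]
side blue px [284. 268.] 152 ztop 13.2 mid [453.8  10.9  11.6] mean [452.3  10.9  11.7] ext [36. 36.  6.]
side blue px [335. 272.] 351 ztop 77.1 mid [ 487.8 -123.8   75.8] mean [ 486.8 -124.8   75.9] ext [48. 49.  7.]
side blue px [267. 306.] 19 ztop 17.4 mid [342.7 -80.4  16.8] mean [342.5 -79.8  16.4] ext [24.  8.  4.]
side orange px [371. 274.] 146 ztop 112.2 mid [ 514.4 -200.8  111.4] mean [ 511.6 -201.8  110.7] ext [23. 40.  8.]
side orange px [272. 374.] 190 ztop 91.9 mid [ 227.6 -274.7   90.8] mean [ 226.9 -275.2   90.6] ext [35. 27.  8.]
side z>50  px [335. 272.] 385 ztop 77.0 mid [ 488.8 -123.    75.8] mean [ 487.4 -124.8   75.9] ext [50. 51.  7.]
side z>50  px [367. 273.] 187 ztop 116.3 mid [ 514.4 -188.3  115. ] mean [ 513.3 -188.9  115.3] ext [24. 22.  7.]
side z13-60 tbl px [220. 220.] 51 ztop 17.9 mid [422.3 283.8  16.8] mean [422.9 282.7  16.2] ext [15. 38.  8.]
```

View pics/crop.png

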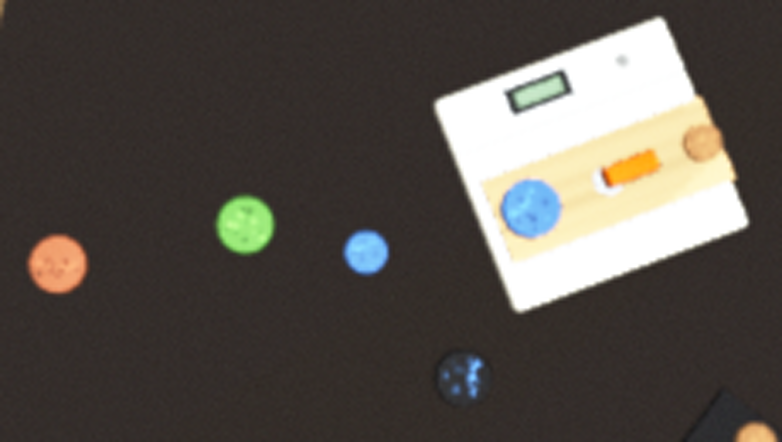

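The crop confirms it: green is clearly distinct from rust, and the 50 mm blue disc sits on the plywood carrier. Next I'll look closer with the wrist camera, first over the carrier and then over the green disc.

```bash
cat >> h.py <<'E'
def quat(a): return [0.0,float(np.cos(a/2)),float(np.sin(a/2)),0.0]  # tool down, tool x at angle a
YAW=np.radians(20)
def look(tag):
    s=snap("wrist"); cv2.imwrite(f"pics/{tag}.png",s["pixels"]); pickle.dump(s,open(tag+".pkl","wb")); return s
def masks(s,W):
    hsv=cv2.cvtColor(s["pixels"],cv2.COLOR_BGR2HSV); h,S,V=[hsv[...,i].astype(int) for i in range(3)]
    return dict(green=(h>40)&(h<80)&(S>120)&(V>60),blue=(h>98)&(h<118)&(S>120)&(V>90),orange=(h>5)&(h<16)&(S>215)&(V>150),all=(V>=0))
E
python3 - <<'E'
from h import *
print(manip.__class__)
manip.reach([490,-190,330],quat(YAW)); print(current_t(),current_joints())
look("w1")
manip.reach([474,100,220],quat(YAW)); print(current_t())
look("w2")
a=cv2.imread("pics/w1.png");b=cv2.imread("pics/w2.png")
cv2.imwrite("pics/w12.png",cv2.resize(np.hstack([a,b]),(800,300)))
E
```

```text
<class 'host.Robot'>
3.0 [-4.82534321e-01  2.65493529e-01  1.43682422e+00  1.17984671e-04
  1.43946092e+00 -8.32514222e-01]
4.2333
```

View pics/w12.png

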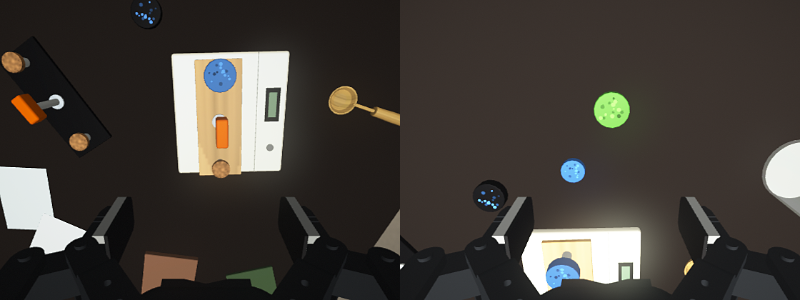

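In w1 the carrier is aligned with the image: blue disc (220,75), bar (222,132), bare free post (221,168). In w2 (half scale) the green disc is at (612,110).

```bash
python3 - <<'E'
from h import *
def fit(tag,name,zr,box,rect=False):
    s=pickle.load(open(tag+".pkl","rb")); W=cloud(s); m=masks(s,W)[name]&(W[...,2]>zr[0])&(W[...,2]<zr[1])
    m&=(np.hypot(W[...,0]-box[0],W[...,1]-box[1])<box[2])
    k,L,st,c=cv2.connectedComponentsWithStats(m.astype(np.uint8)); i=1+st[1:,4].argmax(); P=W[L==i]
    xy=P[:,:2].astype(np.float32); cc,r=cv2.minEnclosingCircle(xy); 
    print(tag,name,"px",c[i].round(),"n",len(P),"z med %.1f"%np.median(P[:,2]),"circ",np.round(cc,1),"r %.1f"%r,"mean",xy.mean(0).round(1),"rect",[np.round(t,1) for t in cv2.minAreaRect(xy)])
fit("w1","blue",(70,85),(487,-125,45))
fit("w1","orange",(111,125),(514,-200,45))
fit("w1","all",(54,66),(541,-275,30))
fit("w1","all",(24,33),(514,-200,150))
fit("w1","all",(15,24),(514,-200,150))
fit("w2","green",(10,25),(474,118,45))
E
```

```text
w1 blue px [308. 105.] n 1638 z med 75.6 circ [ 489.2 -122.5] r 24.3 mean [ 489.1 -122.1] rect [array([ 488.9, -122.3]), array([46.5, 47.8]), np.float64(22.6)]
w1 orange px [311. 187.] n 617 z med 115.3 circ [ 519.  -197.2] r 21.8 mean [ 518.7 -196.3] rect [array([ 519.1, -197.2]), array([15.8, 42.4]), np.float64(21.7)]
w1 all px [309. 236.] n 500 z med 59.3 circ [ 549.6 -270.8] r 16.4 mean [ 549.3 -269.9] rect [array([ 549.5, -270.4]), array([31.5, 31.7]), np.float64(49.9)]
w1 all px [306. 167.] n 7245 z med 27.5 circ [ 519.5 -196.7] r 111.7 mean [ 518.4 -196.4] rect [array([ 519.9, -196.6]), array([ 80.1, 209.9]), np.float64(22.1)]
w1 all px [330. 152.] n 15387 z med 19.5 circ [ 529.5 -186.1] r 141.0 mean [ 541.3 -169.8] rect [array([ 535.9, -183.5]), array([199.6, 218.9]), np.float64(21.4)]
w2 green px [297. 154.] n 1722 z med 15.5 circ [477.  121.2] r 25.0 mean [477.1 121.3] rect [array([476.9, 121.4]), array([48.8, 49.1]), np.float64(15.5)]
```

All heights and sizes match. The carrier centre is (519.5,-196.7) with jaw yaw 22.1°, the free post is (549.5,-270.7), and the green disc is (477,121.3). I'll pick now.

```bash
sed -i 's/YAW=.*/YAW=np.radians(22.1)/' h.py; python3 - <<'E'
from h import *
q=quat(YAW)
manip.reach([477,121.3,70],q)
print(manip.move_straight([477,121.3,1.5],max_speed=60,f_stop=10),current_eef_pos())
clamp(); print("w",current_width(),current_wrist_force())
manip.move_straight([477,121.3,160],max_speed=120)
print("w",current_width(),current_wrist_force(),current_eef_pos(),current_t())
s=look("w3")
manip.reach([549.5,-270.7,160],q)
s=look("w4"); print(current_t())
a=cv2.imread("pics/w3.png");b=cv2.imread("pics/w4.png")
cv2.imwrite("pics/w34.png",cv2.resize(np.hstack([a,b]),(800,300)))
E
```

```text
False [477.23140367 121.34771524   1.81362993]
w 47.62552383533399 [-2.47154509  0.28239336 16.27166393]
w 47.38465824521706 [1.02816464 0.10599699 0.42955883] [476.64500799 121.2499367  159.44737162] 8.1667
9.7417
```

View pics/w34.png

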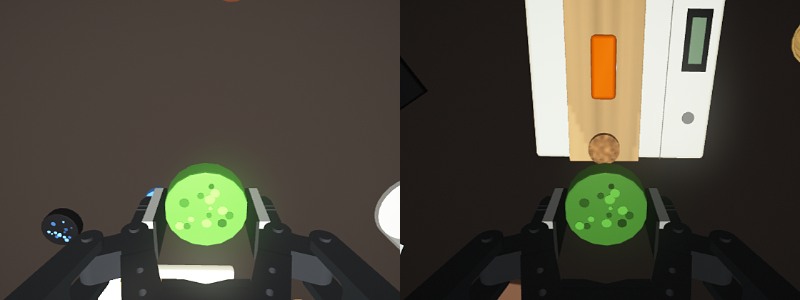

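The disc is held between the pads (205,205 in w3), and the bare post is visible in w4. Next I'll measure the in-hand offset and tilt.

```bash
python3 - <<'E'
from h import *
for tag,tcp in(("w3",[476.6,121.2,159.4]),("w4",None)):
    s=pickle.load(open(tag+".pkl","rb")); W=cloud(s); m=masks(s,W)["green"]&(W[...,2]>100)
    P=W[m]; zt=np.percentile(P[:,2],95); 
    m2=m&(abs(W[...,2]-np.median(P[:,2]))<5)
    P=W[m2]; A=np.c_[P[:,:2]-P[:,:2].mean(0),np.ones(len(P))]; c,*_=np.linalg.lstsq(A,P[:,2],rcond=None)
    print(tag,len(P),"tilt deg",np.degrees(c[:2]).round(2),"top z %.1f"%c[2],"circ",np.round(cv2.minEnclosingCircle(P[:,:2].astype(np.float32)),1) if 0 else cv2.minEnclosingCircle(P[:,:2].astype(np.float32)), P[:,:2].mean(0))
m=(abs(W[...,2]-59.3)<5)&(np.hypot(W[...,0]-549.5,W[...,1]+270.7)<30); P=W[m]
print("post",m.sum(),cv2.minEnclosingCircle(P[:,:2].astype(np.float32)),np.median(P[:,2]))
m=(abs(W[...,2]-115.5)<4)&(np.hypot(W[...,0]-519,W[...,1]+197)<40); P=W[m]
print("bar",cv2.minAreaRect(P[:,:2].astype(np.float32)))
print(current_eef_pos(),current_width(),current_wrist_force())
E
```

```text
w3 8518 tilt deg [ 0.27 -1.  ] top z 172.6 circ ((478.14434814453125, 122.027587890625), 26.738853454589844) [477.60056023 122.769268  ]
w4 9691 tilt deg [ 0.19 -0.75] top z 173.1 circ ((550.5209350585938, -269.1154479980469), 25.276044845581055) [ 550.1116653  -267.18697756]
post 1496 ((549.407958984375, -271.2250671386719), 16.30708885192871) 59.527386623694085
bar ((519.4581909179688, -197.0467071533203), (18.032930374145508, 43.705440521240234), 22.018178939819336)
[ 549.70858043 -269.3399105   160.02265778] 47.31115068313233 [0.14733544 0.56781917 0.56585781]
```

```bash
python3 - <<'E'
from h import *
t=[548.6,-271.4]
manip.move_straight(t+[75],max_speed=80); manip.hold(0.3); print(current_eef_pos(),current_wrist_force())
print(manip.move_straight(t+[61.3],max_speed=15,f_stop=3)); p=current_eef_pos(); print(p,current_wrist_force(),current_t())
look("w5")
s=snap("side"); cv2.imwrite("pics/side5.png",s["pixels"]); pickle.dump(s,open("side5.pkl","wb"))
s5=cv2.imread("pics/side5.png")[230:350,290:450]; a=cv2.imread("pics/w5.png")
cv2.imwrite("pics/c5.png",np.hstack([cv2.resize(s5,(400,300),interpolation=2),cv2.resize(a,(400,300))]))
E
```

```text
[ 548.69280133 -271.47592528   75.2260213 ] [ 0.16400039 -0.08981405 -0.15186738]
True
[ 548.47884645 -271.34251769   62.27146396] [-0.65685633  0.23850683  7.51505351] 12.05
```

View pics/c5.png

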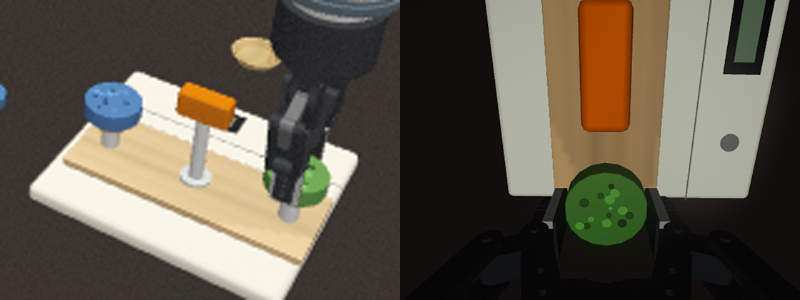

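The green disc (side crop 310,180) is in contact with the post at the expected height (TCP 62.3). I'll release it, retreat straight up, and check from above.

```bash
python3 - <<'E'
from h import *
release(); print(current_width(),current_wrist_force(),current_eef_pos())
manip.move_straight([548.6,-271.4,190],max_speed=120)
manip.reach([519.4,-197,260],quat(YAW)); manip.hold(0.2)
s=look("w6"); print(current_t()); W=cloud(s); M=masks(s,W)
for n,c in(("green",(549.5,-271)),("blue",(489,-122.3))):
    m=M[n]&(abs(W[...,2]-75.8)<6)&(np.hypot(W[...,0]-c[0],W[...,1]-c[1])<40); P=W[m]
    A=np.c_[P[:,:2]-P[:,:2].mean(0),np.ones(len(P))]; k,*_=np.linalg.lstsq(A,P[:,2],rcond=None)
    print(n,cv2.minEnclosingCircle(P[:,:2].astype(np.float32)),P[:,:2].mean(0),"z",k[2],"tilt",np.degrees(k[:2]))
m=(abs(W[...,2]-115.5)<4)&(np.hypot(W[...,0]-519,W[...,1]+197)<40); P=W[m]; print("bar",cv2.minAreaRect(P[:,:2].astype(np.float32)),np.median(P[:,2]))
m=(abs(W[...,2]-27.5)<3)&(np.hypot(W[...,0]-519,W[...,1]+197)<150); P=W[m]; print("base",cv2.minAreaRect(P[:,:2].astype(np.float32)))
E
```

```text
85.19204911065681 [-0.14486339  0.41702871  0.36022955] [ 548.11529136 -271.12943531   61.79347743]
14.5917
green ((549.5994873046875, -270.66888427734375), 24.80729866027832) [ 549.30315886 -269.92830346] z 75.40575433208312 tilt [ 0.23648304 -0.03644092]
blue ((489.4904479980469, -122.60859680175781), 24.443931579589844) [ 489.34964101 -122.14049196] z 75.66232443821647 tilt [0.15338687 0.22355144]
bar ((519.4030151367188, -196.58782958984375), (17.716461181640625, 43.43428039550781), 22.697790145874023) 115.35177138830477
base ((519.7921752929688, -196.78369140625), (80.20565795898438, 208.85128784179688), 22.08054542541504)
```

View pics/w6.png

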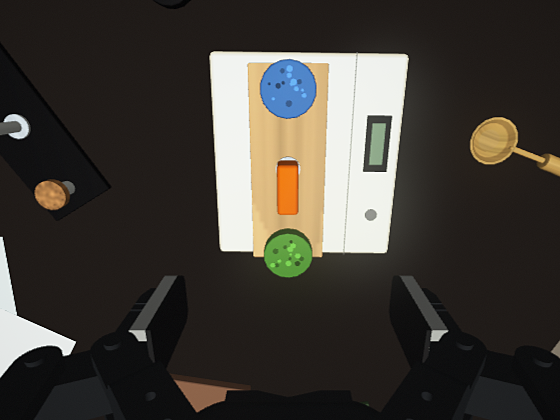

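Both discs are flat and the green one is centred to within 0.5 mm (green at (288,252), blue at (288,88)). Now I'll grip the bar, lift a little and check.

```bash
cat >> h.py <<'E'
def chk(dz):
    s=snap("wrist"); W=cloud(s); M=masks(s,W)
    for n,c in(("green",(549.5,-271)),("blue",(489,-122.3))):
        m=M[n]&(abs(W[...,2]-75.5-dz)<6)&(np.hypot(W[...,0]-c[0],W[...,1]-c[1])<40); P=W[m]
        if len(P)<50: print(n,"few",len(P)); continue
        A=np.c_[P[:,:2]-P[:,:2].mean(0),np.ones(len(P))]; k,*_=np.linalg.lstsq(A,P[:,2],rcond=None)
        print(n,len(P),np.round(cv2.minEnclosingCircle(P[:,:2].astype(np.float32))[0],1),"z %.1f"%k[2],"tilt",np.degrees(k[:2]).round(2))
    return s
E
python3 - <<'E'
from h import *
x,y=519.0,-197.1
manip.move_straight([x,y,135],max_speed=120)
print(manip.move_straight([x,y,85.5],max_speed=50,f_stop=8),current_eef_pos())
clamp(); print(current_width(),current_wrist_force()); chk(0)
manip.move_straight([x,y,100.5],max_speed=15); manip.hold(0.4)
print(current_width(),current_wrist_force(),current_ft_torque(),current_eef_pos(),current_t())
s=chk(15)
b=snap("side")["pixels"][200:350,270:470]
cv2.imwrite("pics/c7.png",np.hstack([cv2.resize(b,(400,300),interpolation=2),cv2.resize(s["pixels"],(400,300))]))
E
```

```text
False [ 519.17644107 -197.19284044   85.76799436]
17.28683565862869 [-1.33821541 -0.64772828  1.47076753]
green 1540 [ 545.9 -260. ] z 75.6 tilt [-0.21  0.15]
blue 11095 [ 490.5 -122.4] z 75.8 tilt [-0.21  0.05]
17.609221305296177 [-0.90467936  0.36513549 -3.84167874] [-0.00056504  0.0506889  -0.00733767] [ 518.98095408 -197.07022155  100.47982928] 19.15
green 1571 [ 545.8 -260. ] z 90.6 tilt [-0.34 -0.08]
blue 11273 [ 490.4 -122.4] z 90.8 tilt [-0.22  0.06]
```

View pics/c7.png

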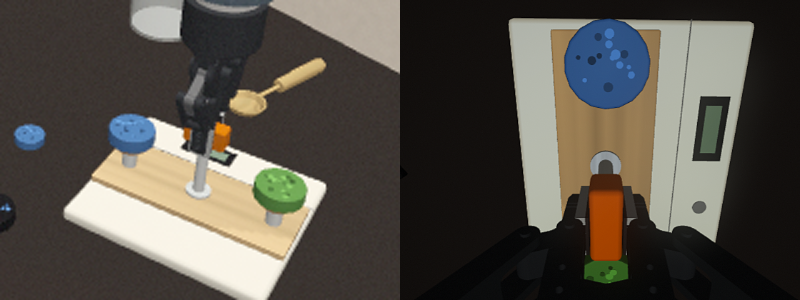

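The carrier is held level 15 mm up, with both discs on (blue at (132,133), green at (280,190)) and the full 3.8 N weight on the wrist. I'll raise it to 100 mm.

```bash
python3 - <<'E'
from h import *
manip.move_straight([519.0,-197.1,185.8],max_speed=30); manip.hold(1.0)
print(current_width(),current_wrist_force(),current_eef_pos(),np.abs(current_qd()).max(),current_t())
s=chk(100)
s2=snap("side"); W=cloud(s2); M=masks(s2,W)
for n in("green","blue"):
    m=M[n]&(W[...,2]>150)&(W[...,0]>400)&(W[...,0]<620)&(abs(W[...,1]+197)<130); P=W[m]; print("side",n,len(P),"top z",np.percentile(P[:,2],90) if len(P) else None)
b=s2["pixels"][150:350,210:477]
cv2.imwrite("pics/c8.png",np.hstack([cv2.resize(b,(400,300),interpolation=2),cv2.resize(s["pixels"],(400,300))]))
E
```

```text
17.110461768838327 [ 0.60761487 -1.13739999 -3.83466286] [ 518.99883386 -197.10312012  185.79531093] 0.0020347029251276396 23.2417
green 1708 [ 545.9 -259.9] z 175.9 tilt [-0.46 -0.33]
blue 11715 [ 490.4 -122.4] z 176.1 tilt [-0.23  0.08]
side green 456 top z 177.24270045954705
side blue 383 top z 177.34703052210324
```

View pics/c8.png

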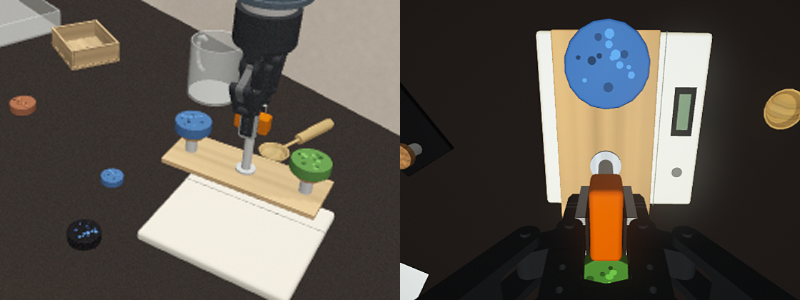

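The carrier is 100 mm up, level and steady with both discs on, and the bystanders haven't moved. I'm handing it in.

```bash
python3 -c "
from rig import *
print(ticket.close_job(), current_t())"
```

```text
the job is handed in; nothing more can be done
the job is handed in; nothing more can be done
```

The green disc is on the free post, centred to about 0.5 mm and flat, and released. The carrier is held by its orange bar 100 mm above the scale.

**Last checks:**
- **Level:** both disc tops are at the same height, 175.9 and 176.1 mm by the wrist camera and 177.2 and 177.3 mm by the side camera. Measured tilt is under 0.5°.
- **Steady:** joint speeds were about zero, and the wrist carried 3.8 N, which fits the carrier with both discs.
- **Time:** about 23 s on the robot's clock at the last check.
- **Bystanders:** the rust disc, jug, box and spoon look unmoved in the final pictures; I did not measure their positions.

**Off-nominal readings:**
- While closing on the disc at the table, the wrist briefly read about 16 N upward, so the fingertips probably touched the table.
- The finger width on the 50 mm disc read about 47.5 mm, and on the 18 mm bar about 17.3 mm.
- In the last wrist views only part of the green disc is visible behind the bar, so its final centring rests on the view taken before the lift and on the side view.

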